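# Feel which grease cartridges are spent and dock them

### The arm

A 6-joint arm with a two-finger parallel gripper is mounted at the origin on a cart in front of the work surface, level with it; the furniture and walls round the work are solid. World frame = base frame: x ahead of the robot, y to its left, z up, the work surface at z = 0. Lengths are in m, angles in rad, forces in N, time in s.
With the tool pointing down it reaches from about 0.35 to 0.775 m from the base axis. Payload 7.3 kg.
Tool frame: the origin (TCP) lies on the mounting face of the last link; the fingertips stand 178 mm ahead of it and the grasp point (between the pads) lies 159 mm ahead of it (robot.tcp_to_tips is the distance from the TCP to the fingertips, in m); z points along the fingers, y is the direction in which the jaws open and shut (so a half turn about z gives the same grasp; the last joint's range is limited). The gripper opens to 92 mm and grips with 3 to 60 N. Pads are 19 mm wide; open, the fingers measure 130 mm over their backs; the gripper's body (75 mm by 190 mm) begins 47 mm behind the grasp point.
Start: joints at [1.099, 0.342, 1.524, -0, 1.275, -0.146], TCP at [0.168, 0.497, 0.405] pointing down, gripper open.
Joint ranges: [-2.53, 2.53], [-0.77, 2.02], [0.04, 2.7], [-1, 4.14], [0.28, 2.66], [-3.11, 3.11]. Speed limits (rad/s): [2.57, 2.57, 3.14, 3.14, 3.14, 3.14].

### API

Orientations are given as [roll, pitch, yaw] about the fixed x, y, z axes, in that order (R = Rz(yaw) Ry(pitch) Rx(roll)).
In Python, from cell import robot, viewer gives the robot as it stands.
- The arm moves only by the shell command python3 -m creep 'ROWS' [OPENING] [FORCE]. ROWS is JSON, a list that holds one entry, the list of rows, each a list of 6 numbers: the shift along the world's x, y, z in mm, then the turn, a rotation vector about the world's x, y, z in degrees. A call has 1 to 5 rows; each row shifts and turns the pose as measured when the row begins; what a row does not reach is not made up. A row lasts 1/12 s, in which the tool goes at most 41.7 mm and 7.16 degrees, less where a joint would pass 70% of its speed; a pose out of reach is approached as far as the arm can. A call with a gripper value outside its range is refused whole. OPENING is the closure, from -1 (fully open) to 1 (shut), set as the call begins (- or left out, the last holds). The fingers move at their own pace and stop on an object; FORCE is the grip in N (left out, the last holds). Time passes only in rows, so rows that do not move let the fingers close. It gives the time, the measured TCP pose, the force and the opening at its end, in the units of the state.
- robot.observe(): the state, without advancing time (a new reading comes with each control period).
- viewer.read_camera(name): name is "side" or "top"; returns the picture (480x640x3 uint8, blue, green, red); there is no depth.
- viewer.camera_model(name): a dict with "fx", "fy", "cx", "cy" (pixels), "pose" (4x4, takes a point from camera to world coordinates). Camera axes: x right, y up, looking along -z (the intrinsics and any distortion apply to the point x, -y, -z); pixel columns grow to the right and rows downward; lengths in m; the calibration is good to about 2 mm. A picture is of the moment at which its call begins. camera_model takes no time and is no camera call.
- robot.hand_in(): hands the job in, once; it reports no verdict.
The state is a dict: "time": time; "qpos": joint angles; "qvel": joint speeds; "joint_efforts": joint torques, N m; "tool_pos": TCP position; "tool_rot": TCP orientation; "contact_force": force on the tool from outside, world axes, zero at the start; "torque": the same for the moment, N m; "opening": finger opening in m.
Only numpy, scipy, OpenCV 4.12 (cv2) and the standard library are available. Lean on these libraries where they do the work, as an engineer would, in place of code of your own. Each camera call takes 0.05 s, during which the arm holds its last target. There are 200 camera calls.

### The job

The two grease cartridges in the grey tray look alike. Lift each just clear and feel its weight, keeping it no higher than 20 cm above the bench: one of 270 g or more goes on a seat of the green dock, a lighter one on a seat of the orange refill dock. Set each on its seat gently, never forcing it, and turn it by its wing under light pressure until its slotted foot drops fully home over the hidden drive tang; then let go, and leave everything else where it is.

Things in the scene. Friction and masses are not known exactly. Their poses are not given: they have to be found in the camera images.
- cartridge_a: closed grease cartridge, 48 mm in diameter, 105 mm tall: pale can with a thin blue stripe, blue cap with a wing grip on top. Origin at the centre of its underside, z up, x along the wing. Both look alike; each has a mass of its own, 135 to 405 g, that can only be felt. Breaks if pressed on a dock with more than 40 N. Underneath: a slick black foot with a slot 10 mm wide, 8 mm deep, right across it along x
- cartridge_a_wing (a point): middle of the cartridge's wing grip, 93 mm above its underside, axes as the cartridge's. The wing is 38 mm long (along x, in line with the slot below), 12 mm thick, and stands from 81 mm to 105 mm above the underside; for gripping and turning. A half turn looks and works the same
- cartridge_b: closed grease cartridge, 48 mm in diameter, 105 mm tall: pale can with a thin blue stripe, blue cap with a wing grip on top. Origin at the centre of its underside, z up, x along the wing. Both look alike; each has a mass of its own, 135 to 405 g, that can only be felt. Breaks if pressed on a dock with more than 40 N. Underneath: a slick black foot with a slot 10 mm wide, 8 mm deep, right across it along x
- cartridge_b_wing (a point): middle of the cartridge's wing grip, 93 mm above its underside, axes as the cartridge's. The wing is 38 mm long (along x, in line with the slot below), 12 mm thick, and stands from 81 mm to 105 mm above the underside; for gripping and turning. A half turn looks and works the same
- ready_dock: green drive dock, screwed down: block 80 (x) by 160 (y) by 34 mm high on a 94 by 174 mm foot plate; origin at the centre of its underside, front to -x. Two round seats 58 mm in diameter, 78 mm apart along y, open at the top, floor 12 mm above the origin, 22 mm deep. Cartridges of 270 g or more belong here
- refill_dock: orange drive dock, screwed down: block 80 (x) by 160 (y) by 34 mm high on a 94 by 174 mm foot plate; origin at the centre of its underside, front to -x. Two round seats 58 mm in diameter, 78 mm apart along y, open at the top, floor 12 mm above the origin, 22 mm deep. Cartridges to refill, under 270 g, belong here
- ready_dock_seat1 (a point): centre of the floor of the left (+y) seat of the green dock: a cartridge fully home has its origin here. Axes as the dock's. On it stands a steel tang 26 mm long, 6 mm thick, 7 mm high domed and greased, on a geared spindle that holds it, at an unmeasured angle within 0.5 rad of the x axis. A cartridge set across it stands 6 mm high and drops once its slot is within 0.15 rad of the tang
- ready_dock_seat2 (a point): centre of the floor of the right (-y) seat of the green dock: a cartridge fully home has its origin here. Axes as the dock's. On it stands a steel tang 26 mm long, 6 mm thick, 7 mm high domed and greased, on a geared spindle that holds it, at an unmeasured angle within 0.5 rad of the x axis. A cartridge set across it stands 6 mm high and drops once its slot is within 0.15 rad of the tang
- refill_dock_seat1 (a point): centre of the floor of the left (+y) seat of the orange dock: a cartridge fully home has its origin here. Axes as the dock's. On it stands a steel tang 26 mm long, 6 mm thick, 7 mm high domed and greased, on a geared spindle that holds it, at an unmeasured angle within 0.5 rad of the x axis. A cartridge set across it stands 6 mm high and drops once its slot is within 0.15 rad of the tang
- refill_dock_seat2 (a point): centre of the floor of the right (-y) seat of the orange dock: a cartridge fully home has its origin here. Axes as the dock's. On it stands a steel tang 26 mm long, 6 mm thick, 7 mm high domed and greased, on a geared spindle that holds it, at an unmeasured angle within 0.5 rad of the x axis. A cartridge set across it stands 6 mm high and drops once its slot is within 0.15 rad of the tang
- tray: grey parts tray with a black mat, fixed, 90 (x) by 180 (y) mm, rim 16 mm high, floor 3 mm above its origin at the centre of its underside; the two cartridges stand in it, one towards +y and one towards -y
- flux_bottle: white flux bottle with a blue screw cap, 47 mm across, 84 mm tall, standing; origin under its centre; a bystander
- emery_roll: brown roll of emery tape lying flat, 60 mm across, 25 mm high; origin under its centre; a bystander
- marker_pen: white paint marker with a red cap, lying, 132 mm long along its x, 17 mm high; origin under its centre; a bystander

How it is judged:
On the way, in this order (a step that is already met when the one before it is completed fails the run):
1. A cartridge is held clear of the tray, low (((z of cartridge_a in the frame of tray above 0.008 m and height (world z) of cartridge_a below 0.2 m and contact force between cartridge_a and tray below 0.02 N and contact force between cartridge_a and the fingers above 1 N) or (z of cartridge_b in the frame of tray above 0.008 m and height (world z) of cartridge_b below 0.2 m and contact force between cartridge_b and tray below 0.02 N and contact force between cartridge_b and the fingers above 1 N))), for 0.3 s.
2. A cartridge is fully home on a seat ((((horizontal distance between cartridge_a and ready_dock_seat1 below 0.006 m and z of cartridge_a in the frame of ready_dock_seat1 below 0.003 m and angle between cartridge_a's own z axis and vertical below 0.07 rad and linear speed of cartridge_a below 0.02 m/s) or (horizontal distance between cartridge_a and ready_dock_seat2 below 0.006 m and z of cartridge_a in the frame of ready_dock_seat2 below 0.003 m and angle between cartridge_a's own z axis and vertical below 0.07 rad and linear speed of cartridge_a below 0.02 m/s) or (horizontal distance between cartridge_a and refill_dock_seat1 below 0.006 m and z of cartridge_a in the frame of refill_dock_seat1 below 0.003 m and angle between cartridge_a's own z axis and vertical below 0.07 rad and linear speed of cartridge_a below 0.02 m/s) or (horizontal distance between cartridge_a and refill_dock_seat2 below 0.006 m and z of cartridge_a in the frame of refill_dock_seat2 below 0.003 m and angle between cartridge_a's own z axis and vertical below 0.07 rad and linear speed of cartridge_a below 0.02 m/s)) or ((horizontal distance between cartridge_b and ready_dock_seat1 below 0.006 m and z of cartridge_b in the frame of ready_dock_seat1 below 0.003 m and angle between cartridge_b's own z axis and vertical below 0.07 rad and linear speed of cartridge_b below 0.02 m/s) or (horizontal distance between cartridge_b and ready_dock_seat2 below 0.006 m and z of cartridge_b in the frame of ready_dock_seat2 below 0.003 m and angle between cartridge_b's own z axis and vertical below 0.07 rad and linear speed of cartridge_b below 0.02 m/s) or (horizontal distance between cartridge_b and refill_dock_seat1 below 0.006 m and z of cartridge_b in the frame of refill_dock_seat1 below 0.003 m and angle between cartridge_b's own z axis and vertical below 0.07 rad and linear speed of cartridge_b below 0.02 m/s) or (horizontal distance between cartridge_b and refill_dock_seat2 below 0.006 m and z of cartridge_b in the frame of refill_dock_seat2 below 0.003 m and angle between cartridge_b's own z axis and vertical below 0.07 rad and linear speed of cartridge_b below 0.02 m/s)))), for 0.2 s.
At the end, for the whole second after the job is handed in: Each cartridge stands released, at rest and upright (4 degrees) on a seat, within 6 mm of its centre and 3 mm of fully home (slot over tang): green dock if above 245 g, orange dock if below 300 g (either in between). Either seat of a dock will do; both may belong on one dock (((horizontal distance between cartridge_a and ready_dock_seat1 below 0.006 m and z of cartridge_a in the frame of ready_dock_seat1 below 0.003 m and angle between cartridge_a's own z axis and vertical below 0.07 rad and linear speed of cartridge_a below 0.02 m/s and contact force between cartridge_a and ready_dock above 2.40345 N) or (horizontal distance between cartridge_a and ready_dock_seat2 below 0.006 m and z of cartridge_a in the frame of ready_dock_seat2 below 0.003 m and angle between cartridge_a's own z axis and vertical below 0.07 rad and linear speed of cartridge_a below 0.02 m/s and contact force between cartridge_a and ready_dock above 2.40345 N) or (horizontal distance between cartridge_a and refill_dock_seat1 below 0.006 m and z of cartridge_a in the frame of refill_dock_seat1 below 0.003 m and angle between cartridge_a's own z axis and vertical below 0.07 rad and linear speed of cartridge_a below 0.02 m/s and contact force between cartridge_a and refill_dock below 2.99205 N) or (horizontal distance between cartridge_a and refill_dock_seat2 below 0.006 m and z of cartridge_a in the frame of refill_dock_seat2 below 0.003 m and angle between cartridge_a's own z axis and vertical below 0.07 rad and linear speed of cartridge_a below 0.02 m/s and contact force between cartridge_a and refill_dock below 2.99205 N)) and ((horizontal distance between cartridge_b and ready_dock_seat1 below 0.006 m and z of cartridge_b in the frame of ready_dock_seat1 below 0.003 m and angle between cartridge_b's own z axis and vertical below 0.07 rad and linear speed of cartridge_b below 0.02 m/s and contact force between cartridge_b and ready_dock above 2.40345 N) or (horizontal distance between cartridge_b and ready_dock_seat2 below 0.006 m and z of cartridge_b in the frame of ready_dock_seat2 below 0.003 m and angle between cartridge_b's own z axis and vertical below 0.07 rad and linear speed of cartridge_b below 0.02 m/s and contact force between cartridge_b and ready_dock above 2.40345 N) or (horizontal distance between cartridge_b and refill_dock_seat1 below 0.006 m and z of cartridge_b in the frame of refill_dock_seat1 below 0.003 m and angle between cartridge_b's own z axis and vertical below 0.07 rad and linear speed of cartridge_b below 0.02 m/s and contact force between cartridge_b and refill_dock below 2.99205 N) or (horizontal distance between cartridge_b and refill_dock_seat2 below 0.006 m and z of cartridge_b in the frame of refill_dock_seat2 below 0.003 m and angle between cartridge_b's own z axis and vertical below 0.07 rad and linear speed of cartridge_b below 0.02 m/s and contact force between cartridge_b and refill_dock below 2.99205 N))); the robot touches nothing.
It fails at once if A cartridge is pressed against a dock with more than 40 N (contact force between any of cartridge_a, cartridge_b and ready_dock above 40 N or contact force between any of cartridge_a, cartridge_b and refill_dock above 40 N).
It fails at once if A cartridge is carried with its underside higher than 200 mm above the bench (height (world z) of any of cartridge_a, cartridge_b above 0.2 m).
It fails at once if A cartridge is tipped by more than 40 degrees (angle between any of cartridge_a, cartridge_b's own z axis and vertical above 0.7 rad).
It fails at once if The flux bottle, emery roll or marker pen is moved by more than 20 mm (distance of any of flux_bottle, emery_roll, marker_pen from where it was at the start of the episode above 0.02 m).
It also fails if it takes over 72 s, if anything falls off the work surface, if the arm or the gripper's body presses on something with over 40 N, if the wrist force passes 120 N, or if a joint passes its speed limit or range.

## Working session

There is one attempt and no reset: what is moved stays moved. The work goes in short steps, Python scripts to look and compute and a shell command to move; the robot and the scene stay as the last step left them, time stands still between calls to the robot, and variables do not carry over. Pictures are saved under pics/ and viewed, about 8 in all and at most 12, crops included, and the job is handed in when it is done.

```bash
ls; mkdir -p pics
python3 - <<'E'
from cell import robot, viewer
import cv2
for n in("top","side"):
    cv2.imwrite(f"pics/{n}0.png",viewer.read_camera(n)); m=viewer.camera_model(n); print(n,m)
print(robot.observe())
E
```

```text
pics
top {'fx': 440.9655216879557, 'fy': 440.9655216879557, 'cx': 308.2526223760046, 'cy': 237.8546299281818, 'pose': array([[-0.02681862,  0.99735535, -0.06755046,  0.48377569],
       [-0.9996031 , -0.02733943, -0.00679717,  0.00191519],
       [-0.00862599,  0.06734136,  0.99769271,  0.95725794],
       [ 0.        ,  0.        ,  0.        ,  1.        ]])}
side {'fx': 510.67315571584913, 'fy': 510.67315571584913, 'cx': 324.8467664794851, 'cy': 246.08652177264221, 'pose': array([[-0.99968746, -0.01238178, -0.02171828,  0.51321402],
       [-0.00941548, -0.61829645,  0.78588857,  0.89989576],
       [-0.02315904,  0.78584743,  0.61798663,  0.78649378],
       [ 0.        ,  0.        ,  0.        ,  1.        ]])}
{'time': 0.1, 'qpos': array([ 1.09899773e+00,  3.42628711e-01,  1.52487745e+00, -4.18091822e-06,
        1.27543486e+00, -1.46010396e-01]), 'qvel': array([-0.00125078, -0.00142959, -0.00203543, -0.00014291,  0.00068052,
       -0.00057275]), 'joint_efforts': array([ 2.34999818e-03, -4.32007349e+01, -2.44693458e+01,  7.21004116e-02,
        5.25158504e-02, -7.90474382e-05]), 'tool_pos': array([0.16796031, 0.49728466, 0.40414232]), 'tool_rot': array([-3.14025805e+00, -1.92220864e-04,  2.81580554e+00]), 'contact_force': array([ 0.8591178 ,  0.29692937, -0.13962412]), 'torque': array([-0.01104235,  0.00609118,  0.01614426]), 'opening': 0.09187824678263783}
```

View pics/top0.png

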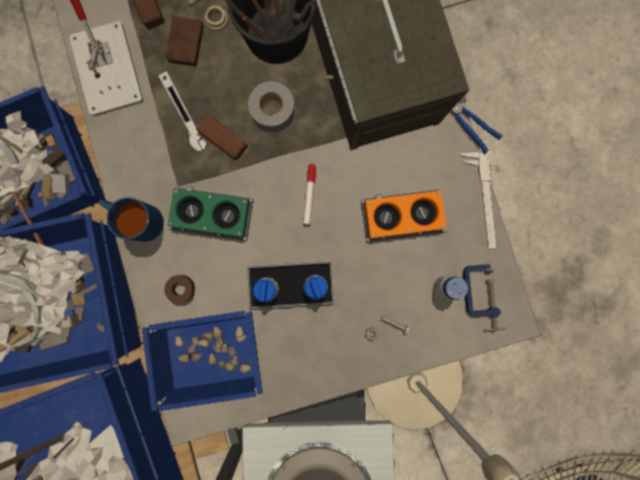

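View pics/side0.png

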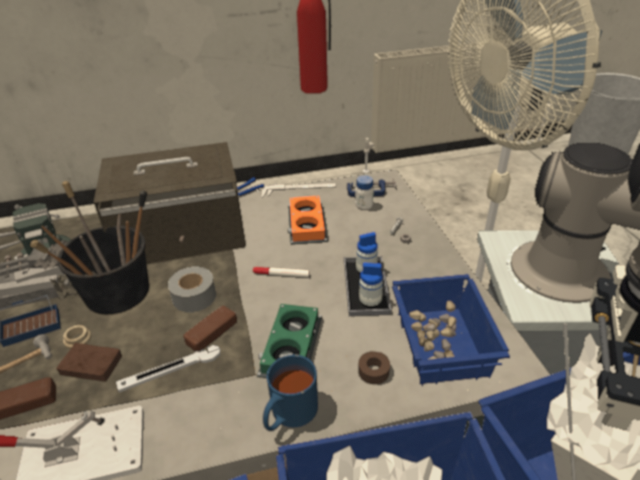

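The top view shows cartridge caps at (264,291) and (316,288), green seats at (193,210) and (228,215), and orange seats at (386,216) and (423,211). The pen is at (310,195), the flux bottle at (455,288) and the roll at (179,290). The side view agrees, and a tall mug stands beside the green dock. Next I'll measure these and look closer at the wings and tangs.

```bash
cat > h.py <<'E'
from cell import robot, viewer
import cv2, numpy as np
def ray(n,u,v,z):
    m=viewer.camera_model(n);P=m["pose"]
    d=P[:3,:3]@np.array([(u-m["cx"])/m["fx"],-(v-m["cy"])/m["fy"],-1.])
    return P[:3,3]+d*(z-P[2,3])/d[2]
def project(n,p):
    m=viewer.camera_model(n);P=m["pose"];c=P[:3,:3].T@(np.array(p)-P[:3,3])
    return m["cx"]+m["fx"]*c[0]/-c[2], m["cy"]-m["fy"]*c[1]/-c[2]
def blobs(mask,amin=30):
    return [c for c in cv2.findContours(mask.astype(np.uint8)*255,cv2.RETR_EXTERNAL,cv2.CHAIN_APPROX_NONE)[0] if cv2.contourArea(c)>amin]
E
python3 - <<'E'
from h import *
im=cv2.imread("pics/top0.png");hsv=cv2.cvtColor(im,cv2.COLOR_BGR2HSV);H,S,V=[hsv[...,i].astype(int) for i in range(3)]
for name,mask,z in(("green",(H>60)&(H<95)&(S>100)&(V>40),.034),("orange",(H>5)&(H<20)&(S>150)&(V>120),.034)):
    c=max(blobs(mask),key=cv2.contourArea);r=cv2.minAreaRect(c)
    b=np.array([ray("top",*p,z)[:2] for p in cv2.boxPoints(r)])
    e=[np.linalg.norm(b[1]-b[0]),np.linalg.norm(b[2]-b[1])]
    l=b[1]-b[0] if e[0]>e[1] else b[2]-b[1]; l=l*np.sign(l[1])/np.linalg.norm(l)
    ce=b.mean(0); print(name,r,ce.round(4),np.round(e,3),"yaw deg",np.degrees(np.arctan2(-l[0],l[1])).round(1),"seats",(ce+.039*l).round(4),(ce-.039*l).round(4))
    # seat holes, from enclosed dark blobs in the dock
    m=np.zeros(V.shape,np.uint8);cv2.drawContours(m,[c],-1,1,-1)
    for k in blobs((m>0)&~mask,80):
        (u,v),rad=cv2.minEnclosingCircle(k);print(" hole",u,v,rad,ray("top",u,v,.034).round(4))
m=(H>100)&(H<120)&(S>170)&(V>100);m[:265]=0;m[310:]=0
for c in blobs(m,150):
    (u,v),rad=cv2.minEnclosingCircle(c)
    if 245<u<340: print("cap",u,v,rad,cv2.contourArea(c),ray("top",u,v,.09).round(4))
cr=lambda u,v,s:cv2.resize(im[v-s:v+s,u-s:u+s],(260,260),interpolation=cv2.INTER_CUBIC)
cv2.imwrite("pics/mos.png",np.vstack([np.hstack([cr(264,291,20),cr(316,288,20),cr(193,210,18)]),np.hstack([cr(228,215,18),cr(386,216,18),cr(423,211,18)])]))
E
```

```text
green ((208.16773986816406, 212.8538055419922), (75.19904327392578, 37.165122985839844), 8.325650215148926) [0.6051 0.2181] [0.079 0.16 ] yaw deg -10.0 seats [0.6118 0.2565] [0.5983 0.1797]
 hole 226.1135711669922 215.10052490234375 13.270028114318848 [0.5991 0.1801 0.034 ]
 hole 190.0 210.0 13.153046607971191 [0.6121 0.2563 0.034 ]
orange ((405.32476806640625, 214.0436553955078), (38.7071418762207, 77.20323944091797), 82.7249984741211) [ 0.591  -0.1971] [0.163 0.082] yaw deg 5.7 seats [ 0.5871 -0.1583] [ 0.5949 -0.2359]
 hole 386.85150146484375 216.05313110351562 13.307930946350098 [ 0.5877 -0.1582  0.034 ]
 hole 423.5 211.5 13.285429954528809 [ 0.5952 -0.2355  0.034 ]
cap 263.5 289.9375 11.051295280456543 334.5 [0.4428 0.0981 0.09  ]
cap 315.5625 287.78125 10.92263412475586 325.0 [ 0.4443 -0.0038  0.09  ]
```

View pics/mos.png

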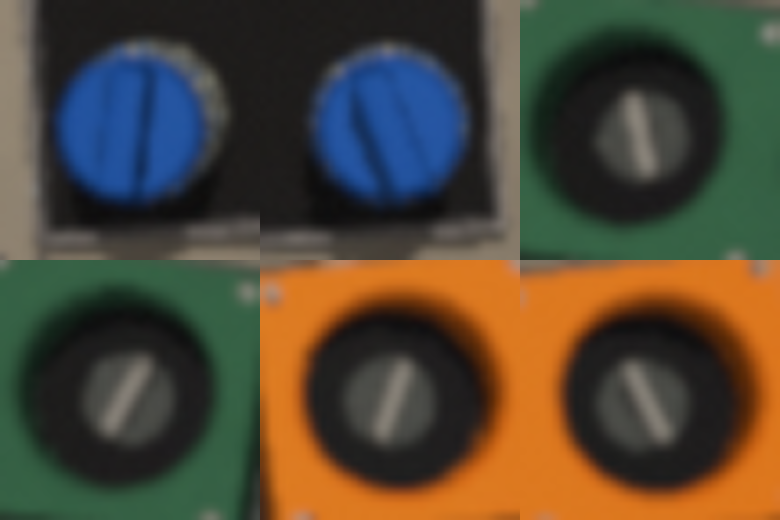

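The mosaic shows the left wing (A, +y) nearly along image-up and the right wing (B) leaning up-left. All four tangs are visible as bright bars. I'll work out their yaw angles and start the approach.

```bash
python3 - <<'E'
from h import *
# mosaic pixels of line ends -> image px
S={'wingA':((0,0,264,291,20),(151,70),(138,190),.108),'wingB':((260,0,316,288,20),(352,80),(388,192),.108),
'g1':((520,0,193,210,18),(634,95),(648,175),.019),'g2':((0,260,228,215,18),(148,358),(108,432),.019),
'o1':((260,260,386,216,18),(406,362),(380,440),.019),'o2':((520,260,423,211,18),(628,365),(665,440),.019)}
for k,((ox,oy,u,v,s),a,b,z) in S.items():
    f=lambda p:ray("top",u-s+(p[0]-ox)*2*s/260,v-s+(p[1]-oy)*2*s/260,z)[:2]
    A,B=f(a),f(b);d=A-B;print(k,"len",np.linalg.norm(d).round(4),"yaw",np.degrees(np.arctan2(d[1],d[0])).round(1),"mid",((A+B)/2).round(4))
E
python3 -m creep '[[[23,-33,0,0,0,1],[23,-33,0,0,0,1],[23,-33,0,0,0,1],[23,-33,0,0,0,1],[23,-33,0,0,0,1]]]' -0.2 20
python3 -m creep '[[[23,-33,0,0,0,1],[23,-33,0,0,0,1],[23,-33,0,0,0,1],[23,-33,0,0,0,1],[23,-33,0,0,0,1]]]'
```

```text
wingA len 0.0354 yaw -7.4 mid [0.4415 0.0909]
wingB len 0.0345 yaw 16.3 mid [0.4431 0.0014]
g1 len 0.0244 yaw 9.3 mid [0.6126 0.2567]
g2 len 0.0249 yaw -29.3 mid [0.5996 0.1796]
o1 len 0.0245 yaw -20.5 mid [ 0.5862 -0.1598]
o2 len 0.0247 yaw 23.7 mid [ 0.5944 -0.2371]
time: 0.52
tool_pos: [0.2813, 0.331, 0.4015]
tool_rot: [-3.139, -0.003, 2.92]
contact_force: [0.7, 0.8, 0.3]
opening: 0.0631
time: 0.93
tool_pos: [0.398, 0.1578, 0.4008]
tool_rot: [-3.138, -0.005, 3.013]
contact_force: [1.3, 0.8, 0.1]
opening: 0.0551
```

```bash
python3 -m creep '[[[23,-30,0,0,0,0],[22,-30,0,0,0,0],[0,0,-35,0,0,0],[0,0,-35,0,0,0],[0,0,0,0,0,0]]]' -0.2
python3 -m creep '[[[0,0,-15,0,0,0],[0,0,-15,0,0,0],[0,0,0,0,0,0],[0,0,0,0,0,0],[0,0,0,0,0,0]]]'
cat >> h.py <<'E'
def w(n=10):
    o=[robot.observe()]
    for _ in range(n): viewer.read_camera("top"); o.append(robot.observe())
    a=np.array([x["contact_force"] for x in o]);print("force",a.mean(0).round(3),"sd",a.std(0).round(3),"eff",np.mean([x["joint_efforts"] for x in o],0).round(3),"pos",o[-1]["tool_pos"].round(4),"rot",o[-1]["tool_rot"].round(4),"t",o[-1]["time"],"op",round(o[-1]["opening"],4))
E
python3 -c 'from h import *;w()'
```

```text
time: 1.35
tool_pos: [0.4489, 0.086, 0.3297]
tool_rot: [-3.137, 0.002, 3.003]
contact_force: [-1.6, -0.0, -1.1]
opening: 0.0552
time: 1.77
tool_pos: [0.4493, 0.0867, 0.3021]
tool_rot: [-3.137, -0.0, 3.003]
contact_force: [-0.3, 0.3, -0.4]
opening: 0.0551
force [-0.061 -0.107 -0.05 ] sd [0.343 0.379 0.324] eff [-7.0000e-03 -3.8140e+01 -1.9617e+01 -3.6000e-02  1.0000e-01  0.0000e+00] pos [0.4491 0.0863 0.301 ] rot [-3.1372e+00 -8.0000e-04  3.0027e+00] t 2.2667 op 0.0547
```

```bash
python3 -m creep '[[[-6,11,0,0,0,0.5],[0,0,-12,0,0,0],[0,0,-12,0,0,0],[0,0,0,0,0,0],[0,0,-10,0,0,0]]]' -0.2
python3 -m creep '[[[0,0,0,0,0,0],[0,0,0,0,0,0]]]'
python3 - <<'E'
from h import *
cv2.imwrite("pics/g.png",cv2.resize(viewer.read_camera("side")[190:330,300:460],(800,700)[:2] and (640,560),interpolation=cv2.INTER_CUBIC))
E
```

```text
time: 2.68
tool_pos: [0.4421, 0.1001, 0.268]
tool_rot: [-3.139, 0.003, 3.013]
contact_force: [-0.1, 0.4, 0.7]
opening: 0.055
time: 2.85
tool_pos: [0.4412, 0.101, 0.2674]
tool_rot: [-3.138, -0.001, 3.014]
contact_force: [0.2, -0.5, 0.7]
opening: 0.0549
```

View pics/g.png

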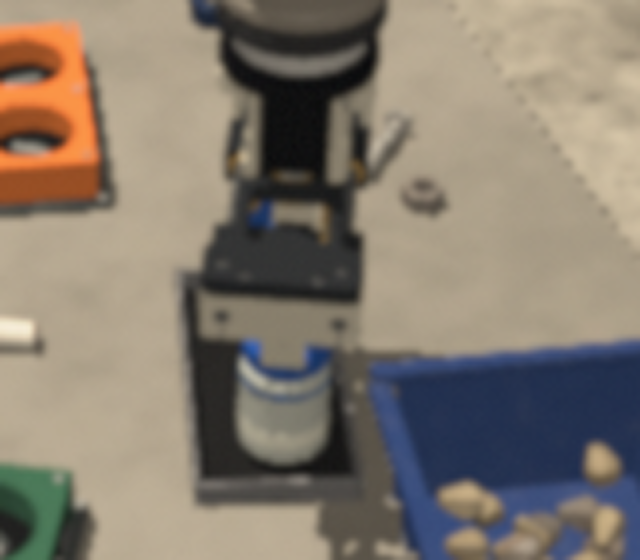

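The fingers straddle wing A, centred on the can at crop (285,370). I'll close, lift and weigh it.

```bash
python3 -m creep '[[[0,-3,-2,0,0,0],[0,0,0,0,0,0],[0,0,0,0,0,0],[0,0,0,0,0,0],[0,0,0,0,0,0]]]' 1 30
python3 -m creep '[[[0,0,0,0,0,0],[0,0,0,0,0,0],[0,0,12,0,0,0],[0,0,12,0,0,0],[0,0,12,0,0,0]]]'
python3 -m creep '[[[0,0,0,0,0,0],[0,0,0,0,0,0],[0,0,0,0,0,0],[0,0,0,0,0,0],[0,0,0,0,0,0]]]'
python3 -c 'from h import *;w(24)'
```

```text
time: 3.32
tool_pos: [0.4415, 0.0978, 0.2673]
tool_rot: [-3.139, 0.002, 3.013]
contact_force: [-0.6, 0.4, -0.9]
opening: 0.0265
time: 3.73
tool_pos: [0.4404, 0.0976, 0.3019]
tool_rot: [-3.138, -0.005, 3.013]
contact_force: [0.4, 0.6, -0.9]
opening: 0.0121
time: 4.15
tool_pos: [0.4403, 0.0976, 0.3016]
tool_rot: [-3.138, -0.004, 3.013]
contact_force: [-0.6, -1.6, -0.9]
opening: 0.0116
force [-0.118  0.013 -1.572] sd [0.448 0.556 0.493] eff [ 0.0000e+00 -3.8392e+01 -2.0052e+01 -3.0000e-02  1.0600e-01 -0.0000e+00] pos [0.4404 0.0976 0.3022] rot [-3.1378e+00 -2.8000e-03  3.0130e+00] t 5.35 op 0.0117
```

Run:
```python
from h import *
cv2.imwrite("pics/l.png",cv2.resize(viewer.read_camera("side")[190:330,300:460],(640,560),interpolation=cv2.INTER_CUBIC))
for z in(.003,.037): print(z,project("side",(.4415,.0978,z)),project("side",(.4415,.0978,z+.105)))
```

```text
0.003 (np.float64(369.53165037224085), np.float64(300.6348698779032)) (np.float64(371.1133078657854), np.float64(263.8081436007465))
0.037 (np.float64(370.0232270598026), np.float64(289.1891806620299)) (np.float64(371.6682975529349), np.float64(250.88596962899982))
```

View pics/l.png

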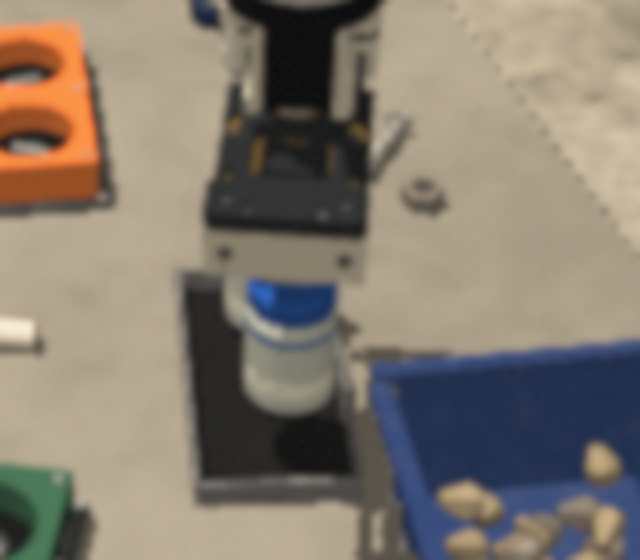

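Cartridge A is held clear; its lower rim moved from crop row 462 to 412, about 35 mm. It weighs about 1.5 N, or 155 g, so it goes to the orange dock. I'll carry it to seat 1.

```bash
python3 -m creep '[[[0,0,25,0,0,0],[0,0,25,0,0,0],[0,0,25,0,0,0],[8,-14,0,0,0,-1],[14,-26,0,0,0,-1.5]]]'
python3 -m creep '[[[15,-28,0,0,0,-1.5],[16,-28,0,0,0,-1.5],[16,-28,0,0,0,-1.5],[16,-28,0,0,0,-1.5],[16,-28,0,0,0,-1.5]]]'
python3 -m creep '[[[16,-28,0,0,0,-1.5],[16,-28,0,0,0,-1],[10,-16,0,0,0,-0.5],[0,0,0,0,0,0],[0,0,0,0,0,0]]]'
python3 -c 'from h import *;w(3)'
```

```text
time: 5.82
tool_pos: [0.4601, 0.0597, 0.3798]
tool_rot: [-3.139, -0.008, 2.973]
contact_force: [0.6, -0.0, -2.8]
opening: 0.0117
time: 6.23
tool_pos: [0.5408, -0.0849, 0.3818]
tool_rot: [-3.14, -0.005, 2.841]
contact_force: [1.0, 1.0, -1.3]
opening: 0.0115
time: 6.65
tool_pos: [0.586, -0.1674, 0.3795]
tool_rot: [-3.138, -0.005, 2.778]
contact_force: [-1.2, 0.4, -1.4]
opening: 0.0115
force [-0.484 -0.139 -1.775] sd [0.448 0.8   0.464] eff [-5.6500e-01 -5.3081e+01 -2.5729e+01 -8.7000e-02  8.7000e-02 -1.3000e-02] pos [ 0.5856 -0.1658  0.3801] rot [-3.1384 -0.0049  2.7797] t 6.8 op 0.0117
```

```bash
python3 -m creep '[[[1,7,-15,0,0,0],[0,0,-20,0,0,0],[0,0,-20,0,0,0],[0,0,-15,0,0,0],[0,0,0,0,0,0]]]'
python3 - <<'E'
from h import *
w(2)
im=viewer.read_camera("side");cv2.imwrite("pics/s1.png",cv2.resize(im[150:270,240:380],(700,600),interpolation=cv2.INTER_CUBIC))
p=robot.observe()["tool_pos"]
for x,y in((.587,-.1588),(.5871,-.1583)): print([np.round((np.array(project("side",(x+dx,y,.034)))-(240,150))*5) for dx in(-.029,0,.029)])
print([np.round((np.array(project("side",(p[0]+dx,p[1],p[2]-.263)))-(240,150))*5) for dx in(-.024,0,.024)])
E
```

```text
time: 7.22
tool_pos: [0.5848, -0.152, 0.3114]
tool_rot: [-3.139, -0.0, 2.787]
contact_force: [-0.2, 0.0, -2.9]
opening: 0.0116
force [ 0.184  0.167 -2.343] sd [0.556 0.59  0.458] eff [ -0.31  -53.452 -23.47   -0.081  -0.287   0.   ] pos [ 0.5856 -0.1525  0.3143] rot [-3.1392  0.0042  2.787 ] t 7.3167 op 0.0119
[array([390., 357.]), array([333., 358.]), array([276., 359.])]
[array([390., 358.]), array([333., 358.]), array([276., 359.])]
[array([381., 335.]), array([333., 335.]), array([285., 336.])]
```

View pics/s1.png

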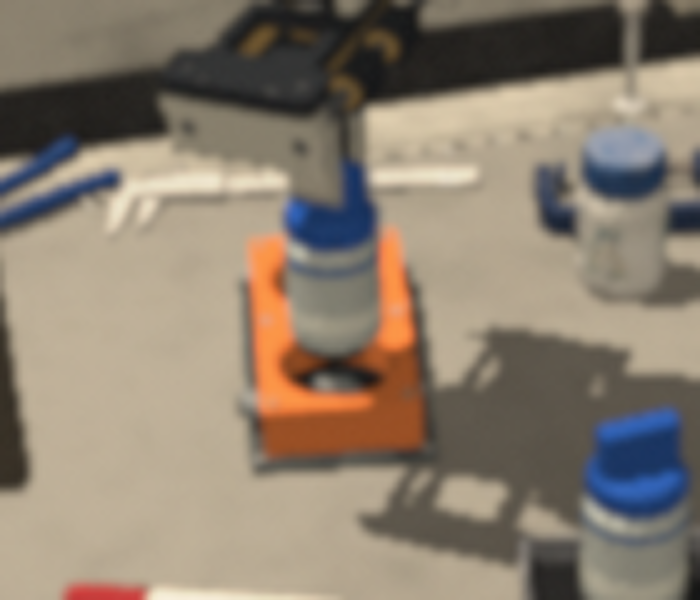

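The can bottom spans columns 292–380 and the seat rim 282–383, so x is within about 2 mm. I'll shift y back by 6 mm and lower gently.

```bash
python3 -m creep '[[[2,-6,-6,0,0,0],[0,0,-8,0,0,0],[0,0,-6,0,0,0],[0,0,0,0,0,0],[0,0,0,0,0,0]]]'
python3 -c 'from h import *;w(4)'
python3 -m creep '[[[0,0,-4,0,0,0],[0,0,0,0,0,0],[0,0,-4,0,0,0],[0,0,0,0,0,0]]]'
python3 -c 'from h import *;w(6)'
```

```text
time: 7.78
tool_pos: [0.5889, -0.1596, 0.2977]
tool_rot: [-3.139, 0.014, 2.787]
contact_force: [-0.3, -0.1, -2.0]
opening: 0.0116
force [ 0.057  0.026 -1.403] sd [0.461 0.398 0.574] eff [-7.0000e-03 -5.4415e+01 -2.3075e+01 -4.5000e-02 -8.0000e-03 -1.0000e-03] pos [ 0.589  -0.1595  0.298 ] rot [-3.1387  0.0147  2.7874] t 7.9833 op 0.0121
time: 8.32
tool_pos: [0.589, -0.1594, 0.2899]
tool_rot: [-3.139, 0.016, 2.787]
contact_force: [-0.2, 0.9, -2.0]
opening: 0.0117
force [-0.538 -0.089 -1.852] sd [0.264 0.527 0.321] eff [-4.0000e-03 -5.4608e+01 -2.2885e+01 -4.5000e-02 -3.9000e-02 -1.0000e-03] pos [ 0.5893 -0.1595  0.2909] rot [-3.1387  0.0175  2.7875] t 8.6167 op 0.0117
```

```bash
python3 -m creep '[[[0,0,0,0.3,0.95,0],[0,0,0,0,0,0],[0,0,-4,0,0,0],[0,0,0,0,0,0],[0,0,0,0,0,0]]]'
python3 -c 'from h import *;w(4)'
python3 -m creep '[[[0,0,-3,0,0,0],[0,0,0,0,0,0],[0,0,0,0,0,0]]]'
python3 -c 'from h import *;w(4)'
```

```text
time: 9.03
tool_pos: [0.5894, -0.1596, 0.2869]
tool_rot: [-3.138, -0.001, 2.787]
contact_force: [-0.5, -0.3, -1.1]
opening: 0.0118
force [-0.376 -0.125 -1.997] sd [0.072 0.453 0.592] eff [ 1.0000e-03 -5.4863e+01 -2.2737e+01 -5.3000e-02  8.5000e-02 -0.0000e+00] pos [ 0.5894 -0.1595  0.287 ] rot [-3.1377e+00 -1.1000e-03  2.7875e+00] t 9.2333 op 0.0117
time: 9.48
tool_pos: [0.5894, -0.1596, 0.2839]
tool_rot: [-3.138, -0.001, 2.787]
contact_force: [-0.4, -0.9, -0.9]
opening: 0.0117
force [ 0.066 -0.321 -1.692] sd [0.501 0.451 0.805] eff [ 1.0000e-03 -5.4910e+01 -2.2629e+01 -5.3000e-02  8.1000e-02 -0.0000e+00] pos [ 0.5894 -0.1596  0.2839] rot [-3.1377e+00 -5.0000e-04  2.7874e+00] t 9.6833 op 0.0119
```

```bash
python3 -m creep '[[[-1,0.5,-2,0,0,0],[0,0,0,0,0,0],[0,0,-2,0,0,0],[0,0,0,0,0,0]]]'
python3 -c 'from h import *;w(4)'
python3 -m creep '[[[0,0,-2,0,0,0],[0,0,0,0,0,0]]]'
python3 -c 'from h import *;w(4)'
```

```text
time: 10.02
tool_pos: [0.5883, -0.159, 0.2797]
tool_rot: [-3.138, -0.0, 2.787]
contact_force: [-0.1, 0.7, -2.1]
opening: 0.0117
force [-0.061  0.587 -1.752] sd [0.392 0.277 0.263] eff [-0.0000e+00 -5.4881e+01 -2.2483e+01 -5.2000e-02  5.9000e-02 -0.0000e+00] pos [ 0.5885 -0.1591  0.2802] rot [-3.1376e+00  6.0000e-04  2.7875e+00] t 10.2167 op 0.0119
time: 10.38
tool_pos: [0.5885, -0.1591, 0.2782]
tool_rot: [-3.138, 0.001, 2.787]
contact_force: [0.6, -0.1, -1.5]
opening: 0.0119
force [-0.031  0.227 -1.579] sd [0.347 0.403 0.262] eff [-2.0000e-03 -5.4918e+01 -2.2446e+01 -5.2000e-02  5.5000e-02 -0.0000e+00] pos [ 0.5886 -0.1591  0.2786] rot [-3.1376e+00  1.6000e-03  2.7875e+00] t 10.5833 op 0.0116
```

```bash
python3 -m creep '[[[0,0,-2,0,0,0],[0,0,0,0,0,0]]]'
python3 -c 'from h import *;w(4)'
python3 -m creep '[[[0,0,-2,0,0,0],[0,0,0,0,0,0]]]'
python3 -c 'from h import *;w(4)'
```

```text
time: 10.75
tool_pos: [0.5888, -0.1592, 0.2769]
tool_rot: [-3.138, 0.003, 2.787]
contact_force: [0.4, 0.6, -0.9]
opening: 0.012
force [ 0.237 -0.102 -1.506] sd [0.158 0.454 0.503] eff [-2.0000e-03 -5.4849e+01 -2.2345e+01 -5.2000e-02  5.2000e-02 -0.0000e+00] pos [ 0.5887 -0.1592  0.2769] rot [-3.1376e+00  2.2000e-03  2.7875e+00] t 10.95 op 0.0115
time: 11.12
tool_pos: [0.5892, -0.1593, 0.2769]
tool_rot: [-3.138, 0.006, 2.787]
contact_force: [-0.4, 0.2, -1.1]
opening: 0.0123
force [-0.071 -0.245  0.638] sd [0.182 0.52  1.683] eff [-2.2000e-02 -5.3658e+01 -2.1632e+01 -6.4000e-02  1.2800e-01 -0.0000e+00] pos [ 0.5892 -0.1594  0.2766] rot [-3.1375  0.0054  2.7875] t 11.3167 op 0.0118
```

```bash
python3 -c 'from h import *;w(3)'
python3 -m creep '[[[0,0,-1,0,0,4],[0,0,0,0,0,0]]]'
python3 -c 'from h import *;w(3)'
python3 -m creep '[[[0,0,-0.5,0,0,-5],[0,0,0,0,0,-3],[0,0,0,0,0,0]]]'
python3 -c 'from h import *;w(3)'
```

```text
force [ 0.058 -0.766  2.596] sd [0.441 0.289 0.406] eff [-4.4000e-02 -5.2441e+01 -2.0946e+01 -8.2000e-02  1.4500e-01 -0.0000e+00] pos [ 0.5892 -0.1594  0.2766] rot [-3.1375  0.0054  2.7875] t 11.4667 op 0.0117
time: 11.63
tool_pos: [0.5894, -0.1595, 0.2767]
tool_rot: [-3.137, 0.007, 2.86]
contact_force: [0.4, -0.6, 0.3]
opening: 0.0121
force [ 0.316 -0.421  2.128] sd [0.438 0.487 1.235] eff [ 5.5000e-02 -5.2729e+01 -2.1269e+01 -1.0000e-03  1.7000e-02 -3.0600e-01] pos [ 0.5895 -0.1595  0.2765] rot [-3.1372  0.007   2.8561] t 11.7833 op 0.0122
time: 12.03
tool_pos: [0.5896, -0.1597, 0.2766]
tool_rot: [-3.137, 0.008, 2.708]
contact_force: [-0.0, -0.3, 1.7]
opening: 0.0118
force [ 0.291 -0.175  2.204] sd [0.206 0.25  0.453] eff [-3.6000e-02 -5.2621e+01 -2.1187e+01 -8.1000e-02  2.8000e-02  3.0400e-01] pos [ 0.5896 -0.1596  0.2765] rot [-3.1371  0.0081  2.7124] t 12.1833 op 0.0122
```

J6 torque is ±0.3 N·m at both ends of the wiggle, too much for light friction, and the height matches fully home. So the slot has captured the tang. I'll re-centre, release, and check with the camera.

```bash
python3 -m creep '[[[0,0,1,0,0,4.2],[0,0,0,0,0,0]]]'
python3 -m creep '[[[0,0,0,0,0,0],[0,0,0,0,0,0],[0,0,0,0,0,0],[0,0,0,0,0,0]]]' -0.2
python3 -m creep '[[[0,0,10,0,0,0],[0,0,20,0,0,0],[0,0,30,0,0,0],[0,0,30,0,0,0],[0,0,0,0,0,0]]]'
python3 -m creep '[[[-16,20,0,0,0,0],[-24,32,0,0,0,0],[-24,32,0,0,0,0],[-14,16,0,0,0,0],[0,0,0,0,0,0]]]'
python3 - <<'E'
from h import *
im=viewer.read_camera("side");cv2.imwrite("pics/s2.png",cv2.resize(im[150:310,240:400],(600,600),interpolation=cv2.INTER_CUBIC))
t=viewer.read_camera("top");cv2.imwrite("pics/t2.png",t)
for b in(.012,.018):
  for z in(.081,.105): print("A",b,z,np.round((np.array(project("side",(.587,-.1588,b+z)))-(240,150))*3.75))
print("B",[np.round((np.array(project("side",(.444,-.0038,.003+z)))-(240,150))*3.75) for z in(.081,.105)])
w(3)
E
```

```text
time: 12.35
tool_pos: [0.5893, -0.1595, 0.2766]
tool_rot: [-3.137, 0.006, 2.79]
contact_force: [0.3, -0.2, 2.8]
opening: 0.0116
time: 12.68
tool_pos: [0.589, -0.1593, 0.2754]
tool_rot: [-3.137, 0.004, 2.787]
contact_force: [0.6, -0.2, -0.2]
opening: 0.0339
time: 13.1
tool_pos: [0.588, -0.159, 0.369]
tool_rot: [-3.138, -0.002, 2.785]
contact_force: [0.0, -0.0, 0.5]
opening: 0.0553
time: 13.52
tool_pos: [0.5067, -0.0574, 0.3738]
tool_rot: [-3.138, 0.008, 2.779]
contact_force: [-0.3, 0.5, -0.1]
opening: 0.055
A 0.012 0.081 [246. 195.]
A 0.012 0.105 [244. 164.]
A 0.018 0.081 [245. 188.]
A 0.018 0.105 [244. 157.]
B [array([476., 348.]), array([477., 315.])]
force [-0.23  -0.31  -0.046] sd [0.383 0.279 0.208] eff [ 6.9700e-01 -4.2955e+01 -2.2820e+01  7.0000e-03  1.3300e-01  3.0000e-02] pos [ 0.5098 -0.0609  0.3731] rot [-3.137   0.0098  2.7764] t 13.7667 op 0.055
```

View pics/s2.png

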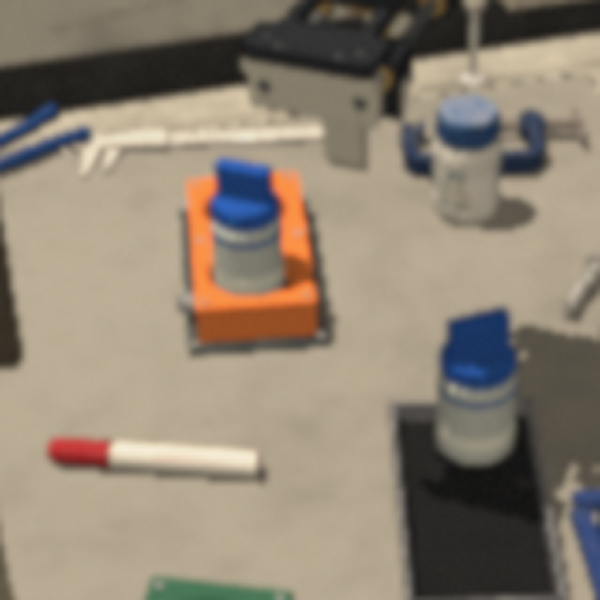

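A's wing top edge is at row ~164, against a prediction of 164 for home and 157 for on the tang, so A is home and upright. Now cartridge B.

```bash
python3 -m creep '[[[-16,14,0,0.4,0.4,7],[-16,14,0,0,0,7],[-16,14,0,0,0,7],[-12,10,0,0,0,7],[0,0,0,0,0,6]]]'
python3 -m creep '[[[0,0,-20,0,0,3],[0,0,-20,0,0,0],[0,0,-20,0,0,0],[0,0,0,0,0,0],[0,0,0,0,0,0]]]'
python3 -c 'from h import *;w(8)'
```

```text
time: 14.18
tool_pos: [0.4519, -0.0126, 0.3713]
tool_rot: [3.141, 0.0, -2.9]
contact_force: [0.0, -0.4, 0.1]
opening: 0.0552
time: 14.6
tool_pos: [0.4553, -0.0161, 0.3101]
tool_rot: [-3.14, 0.004, -2.842]
contact_force: [-0.3, 0.3, 0.5]
opening: 0.0548
force [-0.143  0.055 -0.186] sd [0.661 0.311 0.656] eff [-1.5000e-02 -3.7455e+01 -1.9960e+01 -5.7000e-02  1.2000e-02 -3.0000e-03] pos [ 0.4547 -0.0154  0.311 ] rot [-3.1387  0.0061 -2.8413] t 15.0 op 0.0549
```

```bash
python3 -m creep '[[[-11,11,0,0,0,-1],[0,0,0,0,0,0],[0,0,-15,0,0,0],[0,0,-15,0,0,0],[0,0,-8,0,0,0]]]'
python3 -m creep '[[[0,0,-4,0,0,0],[0,0,0,0,0,0]]]'
python3 - <<'E'
from h import *
w(1)
cv2.imwrite("pics/g2.png",cv2.resize(viewer.read_camera("side")[170:310,300:440],(560,560),interpolation=cv2.INTER_CUBIC))
E
```

```text
time: 15.42
tool_pos: [0.445, -0.0044, 0.2757]
tool_rot: [-3.134, 0.015, -2.857]
contact_force: [-0.4, -0.0, 0.2]
opening: 0.0552
time: 15.58
tool_pos: [0.4451, -0.0045, 0.2706]
tool_rot: [-3.134, 0.014, -2.857]
contact_force: [-0.4, -0.1, 0.1]
opening: 0.055
force [ 0.064 -0.072  0.031] sd [0.468 0.025 0.033] eff [ 4.9000e-02 -3.7606e+01 -1.7744e+01 -4.9000e-02 -1.5800e-01 -2.0000e-03] pos [ 0.4452 -0.0046  0.2709] rot [-3.1341  0.0142 -2.8567] t 15.6333 op 0.0552
```

View pics/g2.png

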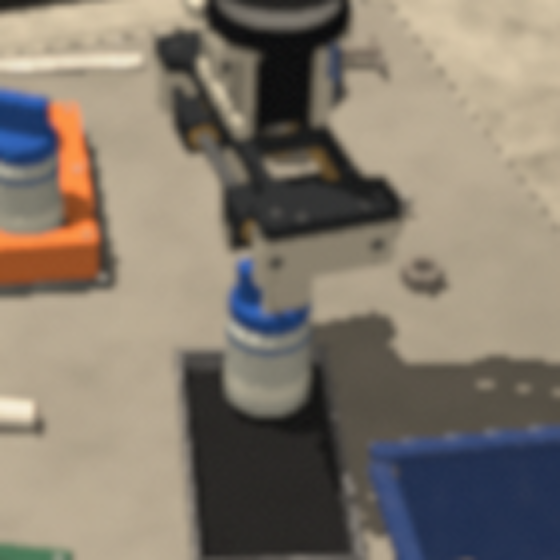

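The jaws straddle wing B, with the finger about 2–3 mm towards −x and the tool tilted about 0.9°. I'll correct both, grip, lift and weigh it.

```bash
python3 -m creep '[[[3.5,0,-4,0.2,0.9,0],[0,0,0,0,0,0],[0,0,0,0,0,0]]]'
python3 -m creep '[[[0,0,0,0,0,0],[0,0,0,0,0,0],[0,0,0,0,0,0],[0,0,0,0,0,0],[0,0,0,0,0,0]]]' 1 30
python3 -m creep '[[[0,0,0,0,0,0],[0,0,0,0,0,0],[0,0,0,0,0,0],[0,0,0,0,0,0]]]'
python3 -m creep '[[[0,0,12,0,0,0],[0,0,12,0,0,0],[0,0,12,0,0,0],[0,0,0,0,0,0],[0,0,0,0,0,0]]]'
python3 -c 'from h import *;w(4);w(24)'
```

```text
time: 15.93
tool_pos: [0.4499, -0.0048, 0.2683]
tool_rot: [-3.141, 0.002, -2.857]
contact_force: [0.1, 0.2, -0.4]
opening: 0.0551
time: 16.35
tool_pos: [0.4502, -0.0049, 0.269]
tool_rot: [-3.14, 0.003, -2.857]
contact_force: [0.9, -0.0, 0.4]
opening: 0.0266
time: 16.68
tool_pos: [0.45, -0.0048, 0.269]
tool_rot: [-3.141, 0.003, -2.857]
contact_force: [-0.6, 1.0, -0.0]
opening: 0.0116
time: 17.1
tool_pos: [0.4485, -0.0046, 0.3034]
tool_rot: [3.139, -0.004, -2.857]
contact_force: [-0.2, -0.0, -4.8]
opening: 0.0118
force [ 0.042 -0.369 -4.281] sd [0.57  0.282 0.458] eff [ 6.0000e-03 -3.9429e+01 -2.0897e+01 -6.2000e-02  1.2300e-01 -0.0000e+00] pos [ 0.4485 -0.0046  0.3031] rot [ 3.1388 -0.0049 -2.8567] t 17.3 op 0.012
force [-0.071 -0.168 -3.95 ] sd [0.507 0.454 0.449] eff [ 1.0000e-03 -3.9102e+01 -2.0719e+01 -6.3000e-02  1.0600e-01 -0.0000e+00] pos [ 0.4487 -0.0046  0.3038] rot [ 3.1394 -0.0036 -2.8567] t 18.5 op 0.0117
```

B weighs about 3.95 N, or 400 g, so it goes to the green dock. I'll use seat 2, which is clear of the mug.

```bash
python3 -m creep '[[[0,0,25,0,0,0],[0,0,25,0,0,0],[0,0,25,0,0,-3],[10,12,0,0,0,-5],[18,22,0,0,0,-5]]]'
python3 -m creep '[[[18,22,0,0,0,-5],[18,22,0,0,0,-5],[18,22,0,0,0,-5],[18,22,0,0,0,-5],[18,22,0,0,0,-5]]]'
python3 -m creep '[[[18,22,0,0,0,-5],[8,12,0,0,0,-2],[0,0,0,0,0,0],[0,0,0,0,0,0],[0,0,0,0,0,0]]]'
python3 -c 'from h import *;w(3)'
```

```text
time: 18.92
tool_pos: [0.4745, 0.0278, 0.3813]
tool_rot: [3.137, -0.009, -3.093]
contact_force: [1.4, 0.2, -3.8]
opening: 0.0118
time: 19.33
tool_pos: [0.5673, 0.1422, 0.3828]
tool_rot: [3.138, -0.006, 2.727]
contact_force: [1.2, -0.5, -4.6]
opening: 0.0117
time: 19.75
tool_pos: [0.5962, 0.1826, 0.3794]
tool_rot: [3.139, -0.009, 2.601]
contact_force: [1.0, 0.3, -3.8]
opening: 0.0115
force [ 0.349  0.187 -3.937] sd [0.766 0.251 0.657] eff [ 3.8900e-01 -5.5933e+01 -2.6568e+01  1.2900e-01  9.1000e-02  2.5000e-02] pos [0.5961 0.1819 0.38  ] rot [ 3.1386 -0.0082  2.5992] t 19.9 op 0.0117
```

```bash
python3 -m creep '[[[3,-2,-15,0,0,1.7],[0,0,-20,0,0,0],[0,0,-20,0,0,0],[0,0,-8,0,0,0],[0,0,0,0,0,0]]]'
python3 - <<'E'
from h import *
w(2)
im=viewer.read_camera("side");x0,y0,k=240,240,5
cv2.imwrite("pics/s3.png",cv2.resize(im[y0:y0+120,x0:x0+120],(600,600),interpolation=cv2.INTER_CUBIC))
p=robot.observe()["tool_pos"]
f=lambda q:np.round((np.array(project("side",q))-(x0,y0))*k)
print("rim",[f((.599+dx,.180,.034)) for dx in(-.029,0,.029)])
print("can bottom",[f((p[0]+dx,p[1],p[2]-.266)) for dx in(-.024,0,.024)])
E
```

```text
time: 20.32
tool_pos: [0.5982, 0.176, 0.3188]
tool_rot: [3.136, -0.003, 2.628]
contact_force: [-0.4, 1.0, -3.2]
opening: 0.0113
force [-0.517  0.37  -3.872] sd [0.469 0.479 0.484] eff [ 1.0300e-01 -5.6715e+01 -2.4679e+01  9.6000e-02 -1.3900e-01 -5.0000e-03] pos [0.5986 0.1762 0.3205] rot [ 3.1339e+00 -1.2000e-03  2.6277e+00] t 20.4167 op 0.0118
rim [array([344., 394.]), array([272., 395.]), array([200., 395.])]
can bottom [array([330., 351.]), array([270., 351.]), array([210., 352.])]
```

View pics/s3.png

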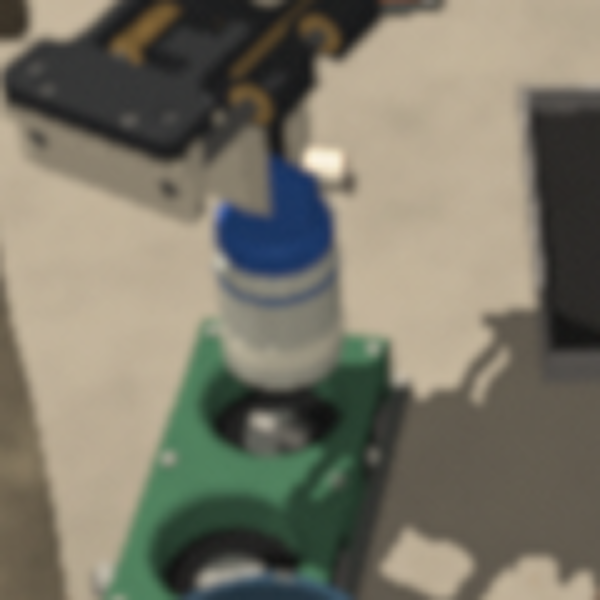

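The can bottom is at columns 224–340, centre 282; I predicted 270, so the can sits about 5 mm towards −x in the jaws. The seat rim is centred at 272. I'll shift by +5.5 and +3 mm and lower.

```bash
python3 -m creep '[[[5.5,3,0,-0.4,0.2,0],[0,0,-8,0,0,0],[0,0,-8,0,0,0],[0,0,0,0,0,0],[0,0,0,0,0,0]]]'
python3 -c 'from h import *;w(2)'
python3 -m creep '[[[0,0,-6,0,0,0],[0,0,0,0,0,0],[0,0,-4,0,0,0],[0,0,0,0,0,0]]]'
python3 -c 'from h import *;w(4)'
```

```text
time: 20.88
tool_pos: [0.6059, 0.1801, 0.308]
tool_rot: [3.136, 0.007, 2.628]
contact_force: [0.2, -0.0, -4.0]
opening: 0.0116
force [-0.205 -0.217 -3.653] sd [0.295 0.375 0.416] eff [-9.0000e-03 -5.8021e+01 -2.4673e+01  3.3000e-02  2.4000e-02  1.0000e-03] pos [0.6057 0.18   0.308 ] rot [3.1367 0.0062 2.6281] t 20.9833 op 0.0114
time: 21.32
tool_pos: [0.6057, 0.18, 0.2973]
tool_rot: [3.136, 0.007, 2.628]
contact_force: [-0.1, 0.8, -4.6]
opening: 0.0116
force [-0.005  0.632 -4.02 ] sd [0.363 0.442 0.412] eff [ 5.0000e-03 -5.8129e+01 -2.4337e+01  3.8000e-02 -9.0000e-03  1.0000e-03] pos [0.606  0.1801 0.2986] rot [3.1351 0.0082 2.6282] t 21.5167 op 0.0115
```

```bash
python3 -m creep '[[[-2,-2,0,-0.1,0.6,0],[0,0,0,0,0,0],[0,0,-4,0,0,0],[0,0,0,0,0,0],[0,0,-4,0,0,0]]]'
python3 -m creep '[[[0,0,0,0,0,0],[0,0,-3,0,0,0],[0,0,0,0,0,0]]]'
python3 -c 'from h import *;w(4)'
python3 -m creep '[[[0,0,-2,0,0,0],[0,0,0,0,0,0]]]'
python3 -c 'from h import *;w(4)'
```

```text
time: 21.93
tool_pos: [0.6042, 0.1779, 0.2916]
tool_rot: [3.141, 0.001, 2.628]
contact_force: [0.8, -0.1, -3.2]
opening: 0.0117
time: 22.18
tool_pos: [0.6039, 0.1778, 0.287]
tool_rot: [-3.141, -0.0, 2.628]
contact_force: [-0.2, -0.5, -3.3]
opening: 0.0118
force [ 0.029 -0.457 -4.04 ] sd [0.186 0.511 0.844] eff [-6.0000e-03 -5.8138e+01 -2.3927e+01  3.6000e-02  5.9000e-02  0.0000e+00] pos [0.6042 0.1779 0.288 ] rot [3.1407e+00 1.2000e-03 2.6281e+00] t 22.3833 op 0.0114
time: 22.55
tool_pos: [0.6042, 0.1779, 0.2861]
tool_rot: [3.14, 0.002, 2.628]
contact_force: [-1.0, 0.1, -4.6]
opening: 0.0117
force [-0.19   0.318 -4.068] sd [0.747 0.637 0.369] eff [-0.0000e+00 -5.8156e+01 -2.3888e+01  3.6000e-02  6.8000e-02  0.0000e+00] pos [0.6043 0.1779 0.2865] rot [3.1400e+00 2.1000e-03 2.6282e+00] t 22.75 op 0.0117
```

```bash
python3 -m creep '[[[0,0,-2,0,0,0],[0,0,0,0,0,0]]]'
python3 -c 'from h import *;w(3)'
python3 -m creep '[[[0,0,-2,0,0,0],[0,0,0,0,0,0]]]'
python3 -c 'from h import *;w(3)'
python3 -m creep '[[[0,0,-2,0,0,0],[0,0,0,0,0,0]]]'
python3 -c 'from h import *;w(3)'
```

```text
time: 22.92
tool_pos: [0.6043, 0.1779, 0.2845]
tool_rot: [3.14, 0.002, 2.628]
contact_force: [-0.0, -1.1, -5.0]
opening: 0.0117
force [ 0.059 -0.525 -3.94 ] sd [0.186 0.639 0.689] eff [ 2.0000e-03 -5.8230e+01 -2.3862e+01  3.6000e-02  5.6000e-02  0.0000e+00] pos [0.6045 0.1779 0.2849] rot [3.1394e+00 2.8000e-03 2.6281e+00] t 23.0667 op 0.0118
time: 23.23
tool_pos: [0.6045, 0.1779, 0.2828]
tool_rot: [3.139, 0.003, 2.628]
contact_force: [-0.5, -0.5, -3.3]
opening: 0.0119
force [ 0.014 -0.059 -3.516] sd [0.567 0.504 0.299] eff [ 1.0000e-03 -5.8267e+01 -2.3817e+01  3.6000e-02  5.0000e-02  0.0000e+00] pos [0.6046 0.178  0.2832] rot [3.1389 0.0034 2.6281] t 23.3833 op 0.0117
time: 23.55
tool_pos: [0.6047, 0.1779, 0.2812]
tool_rot: [3.139, 0.004, 2.628]
contact_force: [-1.6, -0.2, -4.0]
opening: 0.0119
force [-0.066  0.199 -3.681] sd [0.902 0.455 0.358] eff [ 0.0000e+00 -5.8299e+01 -2.3769e+01  3.6000e-02  4.5000e-02  0.0000e+00] pos [0.6048 0.178  0.2816] rot [3.1383 0.0042 2.6282] t 23.7 op 0.0116
```

Past the tang-top height with the full weight still hanging, so I'll continue to the floor.

```bash
python3 -m creep '[[[0,0,-2,0,0,0],[0,0,0,0,0,0]]]'
python3 -c 'from h import *;w(3)'
python3 -m creep '[[[0,0,-2,0,0,0],[0,0,0,0,0,0]]]'
python3 -c 'from h import *;w(3)'
python3 -m creep '[[[0,0,-1,0,0,0],[0,0,0,0,0,0]]]'
python3 -c 'from h import *;w(3)'
```

```text
time: 23.87
tool_pos: [0.6048, 0.178, 0.2796]
tool_rot: [3.138, 0.004, 2.628]
contact_force: [-0.4, 0.5, -4.4]
opening: 0.0118
force [-0.191  0.291 -4.089] sd [0.374 0.267 0.226] eff [ 1.0000e-03 -5.8335e+01 -2.3723e+01  3.6000e-02  3.9000e-02  0.0000e+00] pos [0.6049 0.178  0.28  ] rot [3.1377 0.0049 2.6282] t 24.0167 op 0.0117
time: 24.18
tool_pos: [0.6051, 0.178, 0.2783]
tool_rot: [3.137, 0.006, 2.628]
contact_force: [0.4, 0.2, -3.4]
opening: 0.012
force [ 1.180e-01  1.000e-03 -3.762e+00] sd [0.41  0.162 0.338] eff [-4.0000e-03 -5.8128e+01 -2.3548e+01  3.4000e-02  4.0000e-02  0.0000e+00] pos [0.605  0.1781 0.2783] rot [3.1372 0.0055 2.6282] t 24.3333 op 0.0121
time: 24.5
tool_pos: [0.6052, 0.1781, 0.2782]
tool_rot: [3.136, 0.007, 2.628]
contact_force: [0.6, 0.1, -3.7]
opening: 0.0121
force [-0.379 -0.024 -1.772] sd [0.583 0.209 1.198] eff [-4.0000e-03 -5.7053e+01 -2.2995e+01  3.0000e-02  4.6000e-02 -0.0000e+00] pos [0.6053 0.1781 0.2781] rot [3.1362 0.0068 2.6282] t 24.65 op 0.0117
```

It touches at TCP z = 0.278, exactly the predicted home height. Releasing, backing off and checking both.

```bash
python3 -m creep '[[[0,0,-0.5,0,0,3],[0,0,0,0,0,-3],[0,0,0,0,0,0]]]'
python3 -m creep '[[[0,0,0,0,0,0],[0,0,0,0,0,0],[0,0,0,0,0,0],[0,0,0,0,0,0]]]' -0.2
python3 -m creep '[[[0,0,10,0,0,0],[0,0,20,0,0,0],[0,0,30,0,0,0],[0,0,30,0,0,0],[0,0,0,0,0,0]]]'
python3 -m creep '[[[-20,-24,10,0,0,0],[-26,-34,10,0,0,0],[-26,-34,0,0,0,0],[-26,-34,0,0,0,0],[-20,-24,0,0,0,0]]]'
python3 -m creep '[[[0,0,0,0,0,0],[0,0,0,0,0,0],[0,0,0,0,0,0]]]'
python3 - <<'E'
from h import *
im=viewer.read_camera("side");t=viewer.read_camera("top")
z=lambda i,u,v,s:cv2.resize(i[v-s:v+s,u-s:u+s],(390,390),interpolation=cv2.INTER_CUBIC) 
cv2.imwrite("pics/f.png",np.hstack([z(im,295,305,40),z(t,300,200,130)]))
for n,c in(("A",(.587,-.1588)),("B",(.599,.180))):
    print(n,"side wing top (home, on tang)",[np.round(project("side",(*c,b+.105)),1) for b in(.012,.018)])
hs=cv2.cvtColor(t,cv2.COLOR_BGR2HSV);m=(hs[...,0]>100)&(hs[...,0]<120)&(hs[...,1]>170)&(hs[...,2]>90);m[:180]=0;m[245:]=0;m[:,:200]=0
for c in blobs(m,120):
    (u,v),r=cv2.minEnclosingCircle(c);print("cap",u,v,r,ray("top",u,v,.099).round(4))
print("B crop",[np.round((np.array(project("side",(.599,.180,b+.105)))-(255,265))*390/80) for b in(.012,.018)])
w(2)
E
```

```text
time: 24.9
tool_pos: [0.6053, 0.178, 0.2782]
tool_rot: [3.136, 0.008, 2.629]
contact_force: [-0.0, 0.4, -2.4]
opening: 0.0113
time: 25.23
tool_pos: [0.6058, 0.1781, 0.2791]
tool_rot: [3.134, 0.009, 2.632]
contact_force: [0.3, 0.0, 0.9]
opening: 0.0343
time: 25.65
tool_pos: [0.6049, 0.178, 0.3737]
tool_rot: [3.136, 0.007, 2.634]
contact_force: [1.3, 0.2, 1.4]
opening: 0.0547
time: 26.07
tool_pos: [0.4858, 0.03, 0.3978]
tool_rot: [3.13, 0.015, 2.643]
contact_force: [-0.0, -1.0, 0.8]
opening: 0.0551
time: 26.32
tool_pos: [0.4821, 0.026, 0.4005]
tool_rot: [3.13, 0.018, 2.638]
contact_force: [-0.3, -0.6, 0.8]
opening: 0.0551
A side wing top (home, on tang) [array([305.1, 193.9]), array([305. , 191.8])]
B side wing top (home, on tang) [array([291.8, 288.8]), array([291.6, 286.5])]
cap 392.1044921875 211.80596923828125 10.597369194030762 [ 0.5884 -0.1575  0.099 ]
cap 219.6666717529297 210.0 11.080613136291504 [0.6014 0.1801 0.099 ]
B crop [array([179., 116.]), array([179., 105.])]
force [-0.068 -0.002 -0.022] sd [0.512 0.433 0.588] eff [-3.2300e-01 -3.8963e+01 -2.3902e+01 -1.4000e-02  1.9000e-02 -0.0000e+00] pos [0.4827 0.0269 0.3997] rot [3.1305 0.0172 2.64  ] t 26.5167 op 0.0552
```

View pics/f.png

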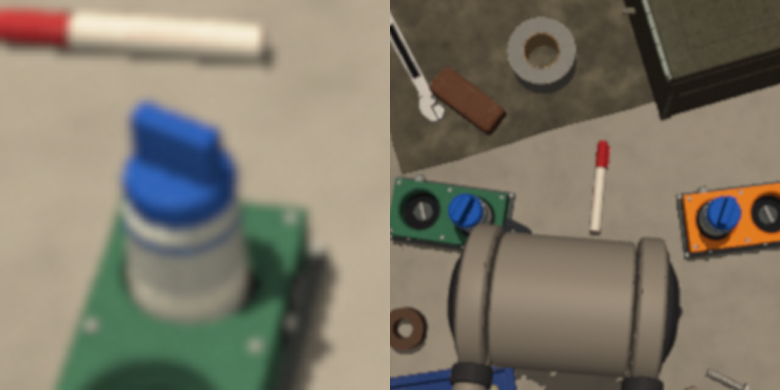

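In the side crop, B's wing top centre is at row ~117, against 116 for home and 105 for on the tang. From above, both caps are within 3 mm of their seat centres, and the gripper is clear.

```bash
python3 -c 'from cell import robot; print(robot.hand_in())'
```

```text
the job is handed in; nothing more can be done
None
```

Both cartridges are on their docks and released, and the job was handed in at about 26.5 s on the robot's clock. The hand-in gave no verdict.

| Cartridge | Felt weight | Placed on | Wing-top row in side view (seen / home / on tang) | Cap from seat centre |
|---|---|---|---|---|
| A (the +y one in the tray) | about 1.5 N (155 g) | orange dock, seat 1 | 164 / 164 / 157 | within 2 mm |
| B (the −y one) | about 4.0 N (400 g) | green dock, seat 2 | 117 / 116 / 105 | within 3 mm |

I read the tang angles from the top camera and turned each cartridge to match before setting it down. Both dropped home without any searching. Contact came at about the height expected for fully home, and the readings I took during seating stayed under about 3 N.

- **A's drive tang:** a light twist met a stop on both sides, so the slot is over the tang.
- **B's drive tang:** its ±3° wiggle showed nothing either way, so B rests on the height readings alone.
- **One disagreement:** the two estimates of where B sat in the jaws differed by about 6 mm. A close-up over the dock settled it at about 5 mm, and I corrected for that before lowering.
- **Bystanders:** I did not measure them at the end. The pen and emery roll look unmoved in the last pictures, but the flux bottle is outside them; it last appeared standing after A was placed.

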